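# Stow the probe adapter in the slide-cover case

## Robot

A 6-joint arm with a two-finger parallel gripper is mounted at the origin on the work surface. World frame = base frame: x ahead of the robot, y to its left, z up, the work surface at z = 0. Lengths are in mm, angles in degrees, forces in N, time in s.
With the tool pointing down it reaches from about 350 to 800 mm from the base axis. Payload 7.3 kg.
Tool frame: the origin (TCP) lies between the finger pads; the fingertips stand 11 mm ahead of it and the grasp point (between the pads) lies 8 mm behind it; z points along the fingers, y is the direction in which the jaws open and shut (so a half turn about z gives the same grasp; the last joint's range is limited). The gripper opens to 85 mm and grips with 20 to 120 N. Pads are 22 mm wide; open, the fingers measure 114 mm over their backs; the gripper's body (76 mm by 85 mm) begins 54 mm behind the grasp point. The pads swing forward as they close: fully open they stand 13 mm farther back than shut.
Start: joints at [-82.105, 19.595, 87.324, -0, 73.075, -8.365], TCP at [147.025, -504.011, 242.322] pointing down, gripper open.
Joint ranges: [-145.02, 145.02], [-44.19, 115.74], [2.07, 154.8], [-57.11, 237.11], [16.16, 152.29], [-177.93, 177.93]. Speed limits (degrees/s): [147.25, 147.25, 180, 180, 180, 180].

## Interface

Orientations are given as a 3x3 rotation matrix whose columns are the frame's x, y, z axes.
In Python, from workcell import sensors, viewer, arm gives the robot as it stands.
- The arm moves only by the tool arm_command, never from a script. Its arguments are lists of equal length, an entry for each row: "angular": the turn, a rotation vector about the world's x, y, z in units of 5 degrees (1.0 is 5 degrees), a list of three; "linear": the shift along the world's x, y, z in units of 50 mm (1.0 is 50 mm), a list of three; "jaw": the opening, from 0 (shut) to 1 (fully open). A call has 1 to 8 rows; each row shifts and turns the commanded pose from where the row before left it; what a row does not reach is not made up. A row lasts 1/10 s, in which the tool goes at most 50 mm and 8.59 degrees, less where a joint would pass 70% of its speed; a pose out of reach is approached as far as the arm can. A call is refused whole if a number of a shift passes 1 or a number of a turn 1, either way. A call with a gripper value outside its range is refused whole. The fingers move at their own pace and stop on an object; "grip_force" is the grip in N (left out, the last holds). Time passes only in rows, so rows that do not move let the fingers close. It gives the time, the measured TCP pose, the force and the opening at its end, in the units of the state.
- sensors.get_obs(): the state, without advancing time (a new reading comes with each control period).
- viewer.grab_frame(name): name is "scene" or "top" or "wrist"; returns a dict with "frame" (400x640x3 uint8, red, green, blue), "range_z" (400x640 float32, mm along the optical axis (not along the pixel's ray), 0 where there is no reading), "K" (3x3 intrinsics, pixels), "pose" (4x4, takes a point from camera to world coordinates). Camera axes: x right, y down, z forward; pixel columns grow to the right and rows downward; lengths in mm; the calibration is good to about 2 mm. A picture is of the moment at which its call begins.
- arm.finish_job(): hands the job in, once; it reports no verdict.
The state is a dict: "time": time; "qpos": joint angles; "dq": joint speeds; "joint_efforts": joint torques, N m; "tcp_pos": TCP position; "eef_rot": TCP orientation; "force": force on the tool from outside, world axes, zero at the start; "moment": the same for the moment, N m; "opening": finger opening in mm.
Only numpy, scipy, OpenCV 4.12 (cv2) and the standard library are available. Lean on these libraries where they do the work, as an engineer would, in place of code of your own. Each camera call takes 0.05 s, during which the arm holds its last target. There are 200 camera calls.

## Task

Put the white and red probe adapter away in the accessory case under the shelf: press the case's flush blue cover down so that its latch lets go, slide it fully open under the hood, set the adapter down by hand (do not drop it) flat on its base inside, then slide the cover fully shut until it latches and springs back up flush. The thin cover breaks if you press it too hard, so press firmly but not harder than needed, and leave everything else on the bench where it lies.

Things in the scene. Friction and masses are not known exactly. Their poses are not given: they have to be found in the camera images.
- adapter: Probe adapter, the only white and red thing on the bench: rigid block 50 mm long (its x) x 24 wide (y) x 24 high, 60 g. White body (middle 36 mm), steel nose at +x (18 mm wide), red boot at -x (20 mm wide), green dot on top. Origin: centre of its flat underside, z up. It starts upright in front of the case, x pointing away from the robot within about 20 degrees.
- case: Accessory case, fixed grey box 116 mm deep (its x, away from the robot) x 360 long (y) x 50 high under the front of the riser shelf; origin: centre of its underside. Walls 8 mm. The -y end is the adapter's compartment, closed by the flush blue cover; from y = -7 to +180 mm it has a fixed hood (z 51 to 62 mm) that the cover runs under. Pressing the case or cover with over 40 N breaks the cover.
- bay (a point): Centre of the part of the compartment's floor that the open cover uncovers: at x 0, y -114.5, z 5 mm in the case's frame. The floor is level; the rim is 45 mm above it. Inside, the compartment is 100 mm deep (x) and in y runs from 57.5 mm before this point to 107.5 mm past it; the open mouth is 115 mm along y (57.5 mm either side) x 100 mm.
- cover_slide (a joint): Position of the blue cover along the case's +y, m: 0 shut, 0.115 fully open (end stops). No handle or edge to push, only black ribs for the finger; it drags with about 2 N and stays where left. Shut and up, the latch holds it; pressed down over 2.5 mm it slides. Going home, slide it pressed down to within 0.0025 of 0 and let go, and it latches.
- cover (a joint): How far the blue cover is pressed down against its springs, m: 0 up, flush with the rim; 0.004 fully down on its stop. About 4 N frees the latch (0.0025), about 6 N reaches the stop, 9 to 18 N gives a finger a sure hold for sliding. It springs up when let go, but stays down if left standing in the latch just short of home.
- cover_grip (a point): On top of the blue cover, in the strip of black ribs (70 mm deep x 32 along y) near its -y end: 25 mm from that end, 30 mm behind its front edge. Moves with the cover; shut, it is at x -20, y -147, z 50 mm in the case's frame. The last 50 mm of cover, with the ribs, stay exposed between mouth and hood when it is open.
- riser: Riser shelf, fixed: dark steel frame, wire deck 740 mm long (y) x 240 deep (x) on four 22 mm corner legs; underside of the deck 230 mm above the bench, stock on top. Origin on the bench under its middle. Its front edge (x = -120 mm) is about 8 mm behind the case's front face: cover and compartment lie wholly under it, so reach in from the front with the tool tilted.
- tape_measure: Bystander: black and yellow tape measure lying flat, 72 x 66 x 40 mm, origin at the centre of its underside.
- label_roll: Bystander: roll of white labels lying flat, 68 mm across, 40 mm high, origin at the centre of its underside.
- marker: Bystander: white marker pen with black cap, 139 mm long (x), 13 mm thick, origin under its middle.
- tape_gun: Bystander: red hand tape dispenser with wooden handle lying on its side, 260 x 130 x 60 mm, handle to its -x, origin on the bench under its middle.
- tape_roll: Bystander: roll of amber packing tape lying flat, 104 mm across, 48 mm high, origin at the centre of its underside.
- scanner: Bystander: grey barcode reader with an orange trigger lying on its side, 42 mm high; head 62 x 70 mm at its +x, handle 105 mm long towards its -y; origin on the bench beside the head.
Not all that is in view belongs to the job. What is shaped like the adapter but pink or purple is not meant.

How it is judged:
By the outcome, as a careful person would: the job done as asked, in the order asked, and still so for the second after the job is handed in, with the robot touching nothing.
It also fails if it takes over 64 s, if anything falls off the work surface, if the arm or the gripper's body presses on something with over 40 N, if the wrist force passes 120 N, or if a joint passes its speed limit or range.

## Working session

There is one attempt and no reset: what is moved stays moved. The work goes in short steps, Python scripts to look and compute and a tool call to move; the robot and the scene stay as the last step left them, time stands still between calls to the robot, and variables do not carry over. Pictures are saved under pics/ and viewed, about 8 in all and at most 12, crops included, and the job is handed in when it is done.

Besides the shell and the picture viewer there is one more tool, called after "Emit:" as name(argument=value, ...) on one line, values as JSON. arm_command: Moves the arm, as the interface text tells. Its arguments: {"type":"object","properties":{"angular":{"type":"array"},"linear":{"type":"array"},"jaw":{"type":"array"},"grip_force":{"type":"number"}},"required":["angular","linear","jaw"]}

```bash
mkdir -p pics; cat > h.py <<'E'
import numpy as np, cv2
from workcell import sensors, viewer, arm
def grab(n, tag):
    f=viewer.grab_frame(n); cv2.imwrite(f'pics/{tag}.png', f['frame'][:,:,::-1]); np.savez(f'{tag}.npz',**f); return f
def pts(f):
    z=f['range_z'].astype(float); v,u=np.mgrid[:z.shape[0],:z.shape[1]]; K=f['K']
    P=np.stack([(u-K[0,2])/K[0,0]*z,(v-K[1,2])/K[1,1]*z,z],-1)
    W=P@f['pose'][:3,:3].T+f['pose'][:3,3]; W[z<=0]=np.nan; return W
E
python3 - <<'E'
from h import *
a=grab('scene','s0'); b=grab('top','t0')
cv2.imwrite('pics/both.png', cv2.resize(np.vstack([a['frame'],b['frame']])[:,:,::-1],(480*1,600)))
for f in(a,b): print(f['pose'].round(2),f['K'].round(1))
print(sensors.get_obs())
E
```

```text
[[-9.9000e-01 -1.2000e-01  1.1000e-01  3.9993e+02]
 [-1.6000e-01  7.8000e-01 -6.0000e-01  6.2340e+02]
 [-1.0000e-02 -6.1000e-01 -7.9000e-01  8.9241e+02]
 [ 0.0000e+00  0.0000e+00  0.0000e+00  1.0000e+00]] [[376.7   0.  316.4]
 [  0.  376.7 201.7]
 [  0.    0.    1. ]]
[[ 1.00000e-02 -1.00000e+00  8.00000e-02  3.81110e+02]
 [-1.00000e+00 -1.00000e-02 -0.00000e+00  6.95000e+00]
 [ 0.00000e+00 -8.00000e-02 -1.00000e+00  1.48245e+03]
 [ 0.00000e+00  0.00000e+00  0.00000e+00  1.00000e+00]] [[441.8   0.  324.6]
 [  0.  441.8 202. ]
 [  0.    0.    1. ]]
{'time': 0.1, 'qpos': array([-8.21054510e+01,  1.96327022e+01,  8.73714166e+01,  6.90834382e-04,
        7.30772388e+01, -8.36428057e+00]), 'dq': array([-0.07354605, -0.06215072, -0.20399154, -0.10454812,  0.09893374,
        0.04280298]), 'joint_efforts': array([ 2.77854415e-03, -4.34446549e+01, -2.46489966e+01, -1.03344678e-05,
        4.64667959e-03, -1.64923205e-05]), 'tcp_pos': array([ 146.97174632, -503.64165488,  241.69520288]), 'eef_rot': array([[ 9.60007725e-01,  2.79973453e-01, -1.83605771e-04],
       [ 2.79973428e-01, -9.60006717e-01,  1.40808479e-03],
       [ 2.17963586e-04, -1.40317701e-03, -9.99998992e-01]]), 'force': array([ 0.58037751, -0.06386322,  0.14565432]), 'moment': array([ 0.02546689, -0.07374901, -0.02760722]), 'opening': 85.51510612735512}
```

View pics/s0.png

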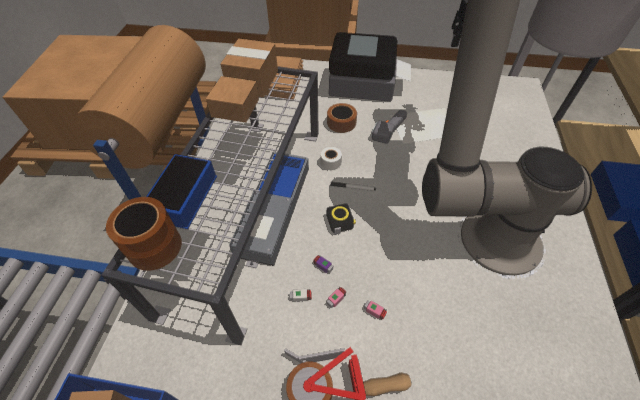

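View pics/t0.png

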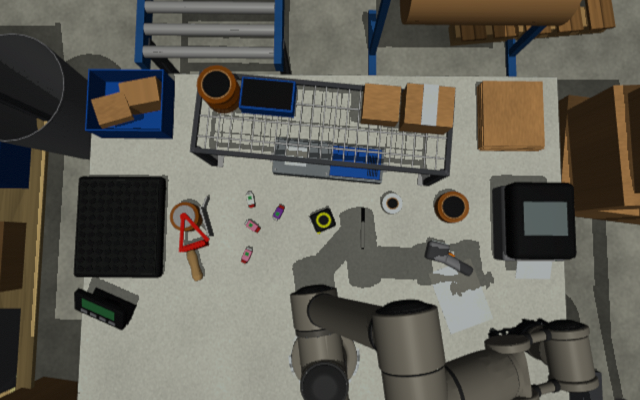

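```bash
python3 - <<'E'
from h import *
a=np.load('s0.npz'); b=np.load('t0.npz')
c1=cv2.resize(a['frame'][250:325,280:400],None,fx=5,fy=5,interpolation=cv2.INTER_CUBIC)
c2=cv2.resize(b['frame'][130:190,260:460],None,fx=3,fy=3,interpolation=cv2.INTER_CUBIC)
m=np.zeros((375+180,600,3),np.uint8); m[:375]=c1; m[375:]=c2
cv2.imwrite('pics/c1.png',m[:,:,::-1])
W=pts(a); Wb=pts(b)
w=W[283:308,285:318].reshape(-1,3); C=a['frame'][283:308,285:318].reshape(-1,3).astype(int)
k=(w[:,2]>15)&(w[:,2]<35); print('adapter n',k.sum(), w[k].mean(0), w[k].min(0),w[k].max(0))
r=cv2.minAreaRect(w[k][:,:2].astype(np.float32)); print(r, cv2.boxPoints(r))
red=k&(C[:,0]>110)&(C[:,1]<70); print('red',w[red].mean(0), red.sum()); wh=k&(C.min(1)>130); print('white',w[wh].mean(0),wh.sum())
# case: scene + top points with z 44..56
for n,X,F in(('s',W,a['frame']),('t',Wb,b['frame'])):
    F=F.astype(int); zz=X[...,2]; reg=(X[...,0]>500)&(X[...,0]<850)&(abs(X[...,1])<350)
    bl=reg&(F[...,2]>110)&(F[...,0]<80)&(zz<75)&(zz>35)
    gr=reg&(zz>44)&(zz<70)&~bl
    for q,mm in(('blue',bl),('rest',gr)):
        p=X[mm]; print(n,q,len(p),np.percentile(p,[1,50,99],axis=0).round(1).tolist())
        r=cv2.minAreaRect(p[:,:2].astype(np.float32)); print(cv2.boxPoints(r).round(1).tolist())
E
```

```text
adapter n 206 [511.40514182 250.77474135  23.43457868] [484.3311761  232.96421517  15.04871369] [537.38793777 263.6760325   29.64844112]
((510.69696044921875, 249.65234375), (51.82126998901367, 24.721343994140625), 12.303740501403809) [[482.74747 256.20773]
 [488.0154  232.05417]
 [538.6465  243.09695]
 [533.37854 267.25052]]
red [490.38532341 247.02356011  22.94605167] 13
white [515.16069328 250.19140254  24.16254623] 121
s blue 644 [[581.7, -177.5, 47.6], [613.9, -85.1, 51.4], [684.7, -23.8, 54.8]]
[[577.7000122070312, -176.8000030517578], [676.5999755859375, -185.3000030517578], [690.7999877929688, -21.0], [591.7999877929688, -12.5]]
s rest 2773 [[569.8, -333.3, 45.0], [631.6, 58.9, 62.2], [781.5, 172.4, 66.6]]
[[494.20001220703125, -333.6000061035156], [799.0999755859375, -352.3999938964844], [842.5, 349.6000061035156], [537.5999755859375, 368.3999938964844]]
t blue 590 [[582.5, -177.2, 42.1], [609.4, -87.9, 50.9], [687.1, -16.1, 57.8]]
[[577.7999877929688, -174.89999389648438], [678.5, -183.39999389648438], [692.0999755859375, -22.200000762939453], [591.5, -13.699999809265137]]
t rest 2306 [[521.5, -235.4, 44.7], [644.7, 27.0, 60.1], [706.9, 165.9, 68.4]]
[[469.8999938964844, -323.6000061035156], [637.0999755859375, -367.20001220703125], [770.7000122070312, 145.3000030517578], [603.5, 188.89999389648438]]
```

View pics/c1.png

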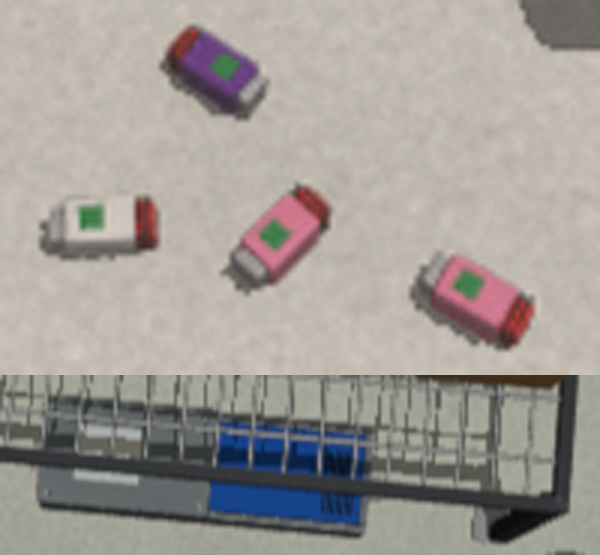

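The white and red one, scene pixel (300,295), is the adapter. The others are pink at (337,297) and (375,310), and purple at (323,263). It is at about (511,250) with yaw about 11°. The case origin is about (642,-9.5) with yaw -4.9°, and the blue cover's corners and sizes match that. The ribs are near (610,-154,50).

```bash
cat >> h.py <<'E'
from scipy.spatial.transform import Rotation as R
O=np.array([642.3,-9.5,0]); PSI=-4.9
def rot(psi,t): # tool leaning: z=(sin t,0,-cos t) in the psi frame
    t=np.radians(t); B=np.array([[np.cos(t),0,np.sin(t)],[0,-1,0],[np.sin(t),0,-np.cos(t)]])
    return R.from_euler('z',psi,degrees=True).as_matrix()@B
def w(local): return O+R.from_euler('z',PSI,degrees=True).apply(local)
def todo(pos,psi,t):
    o=sensors.get_obs(); d=(np.array(pos)-o['tcp_pos'])/50; a=np.degrees(R.from_matrix(rot(psi,t)@o['eef_rot'].T).as_rotvec())/5
    print('t',o['time'].__round__(2),'tcp',o['tcp_pos'].round(1),'lin',d.round(3),'ang',a.round(3),'F',o['force'].round(1),'op',round(o['opening'],1),'q',o['qpos'].round(0))
E
```

Emit:
arm_command(angular=[[0, 0, -0.53], [0, 0, -0.53], [0, 0, -0.53], [0, 0, -0.53], [0, 0, -0.53], [0, 0, -0.53], [0, 0, -0.53], [0, 0, -0.53]], linear=[[0.7, 0.7, 0], [0.7, 0.7, 0], [0.7, 0.7, 0], [0.7, 0.7, 0], [0.7, 0.7, 0], [0.7, 0.7, 0], [0.7, 0.7, 0], [0.7, 0.7, 0]], jaw=[0, 0, 0, 0, 0, 0, 0, 0])

```text
time: 0.9
tcp_pos: [428.0, -222.2, 242.2]
eef_rot: [[0.996, -0.088, -0.0], [-0.088, -0.996, 0.0], [-0.0, 0.0, -1.0]]
force: [0.4, -2.0, -0.7]
opening: -0.1
```

```bash
python3 -c "
from h import *
todo((470,-142,230),PSI,30)"
```

```text
t 0.9 tcp [ 428.  -222.2  242.2] lin [ 0.839  1.604 -0.244] ang [-0.52  -5.981  0.03 ] F [ 0.4 -2.  -0.7] op -0.1 q [-37.  15.  94.  -0.  71.  59.]
```

Emit:
arm_command(angular=[[-0.08, -0.86, 0], [-0.08, -0.86, 0], [-0.08, -0.86, 0], [-0.08, -0.86, 0], [-0.08, -0.86, 0], [-0.08, -0.86, 0], [-0.04, -0.82, 0.03], [0, 0, 0]], linear=[[0.12, 0.23, -0.03], [0.12, 0.23, -0.03], [0.12, 0.23, -0.03], [0.12, 0.23, -0.03], [0.12, 0.23, -0.03], [0.12, 0.23, -0.03], [0.12, 0.23, -0.06], [0, 0, 0]], jaw=[0, 0, 0, 0, 0, 0, 0, 0])

```text
time: 1.7
tcp_pos: [467.4, -141.8, 228.8]
eef_rot: [[0.864, -0.084, 0.496], [-0.073, -0.996, -0.04], [0.498, -0.002, -0.867]]
force: [-0.5, 0.0, -0.5]
opening: -0.1
```

```bash
python3 -c "
from h import *
p=w([-20,-147,0])+R.from_euler('z',PSI,degrees=True).apply([4,0,85]); print(p, w([-20,-147,0]))
todo(p,PSI,30)
f=grab('wrist','w1'); print(f['pose'].round(2))"
```

```text
[ 613.80218756 -154.59608777   85.        ] [ 609.81680637 -154.25442008    0.        ]
t 1.7 tcp [ 467.4 -141.8  228.8] lin [ 2.928 -0.257 -2.877] ang [-0.024 -0.024 -0.02 ] F [-0.5  0.  -0.5] op -0.1 q [-35.   4. 117.  26.  35.  41.]
[[-8.0000e-02 -9.8000e-01  1.9000e-01  4.7537e+02]
 [-1.0000e+00  8.0000e-02 -1.0000e-02 -1.4252e+02]
 [-0.0000e+00 -1.9000e-01 -9.8000e-01  3.8610e+02]
 [ 0.0000e+00  0.0000e+00  0.0000e+00  1.0000e+00]]
```

View pics/w1.png

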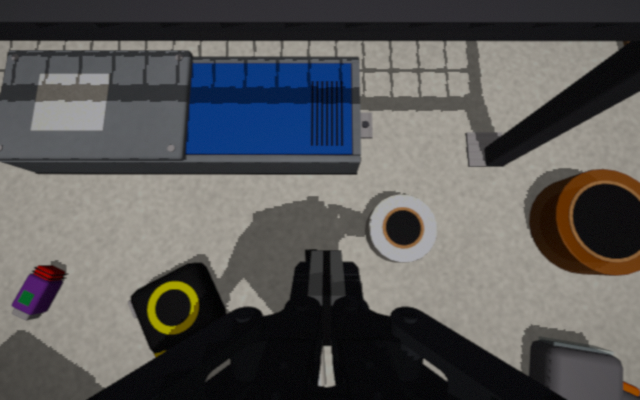

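The adapter-side view is clear: ribs at pixels (311–343, 82–147), cover (188–358, 58–158). The wrist camera sits on the deck side of the tool, which leaves little room under the deck. I'll turn the tool half a turn so the camera faces the front.

Emit:
arm_command(angular=[[-0.57, 0.046, 1], [-0.57, 0.046, 1], [-0.57, 0.046, 1], [-0.57, 0.046, 1], [-0.57, 0.046, 1], [-0.57, 0.046, 1], [-0.57, 0.046, 1], [-0.57, 0.046, 1]], linear=[[0, 0, 0], [0, 0, 0], [0, 0, 0], [0, 0, 0], [0, 0, 0], [0, 0, 0], [0, 0, 0], [0, 0, 0]], jaw=[0, 0, 0, 0, 0, 0, 0, 0])

```text
time: 2.55
tcp_pos: [469.5, -144.4, 230.8]
eef_rot: [[0.656, 0.567, 0.498], [0.67, -0.741, -0.039], [0.347, 0.36, -0.866]]
force: [-0.9, -0.3, -0.2]
opening: -0.1
```

Emit:
arm_command(angular=[[-0.57, 0.046, 1], [-0.57, 0.046, 1], [-0.57, 0.046, 1], [-0.57, 0.046, 1], [-0.57, 0.046, 1], [-0.57, 0.046, 1], [-0.57, 0.046, 1], [-0.57, 0.046, 1]], linear=[[0, 0, 0], [0, 0, 0], [0, 0, 0], [0, 0, 0], [0, 0, 0], [0, 0, 0], [0, 0, 0], [0, 0, 0]], jaw=[0, 0, 0, 0, 0, 0, 0, 0])

```text
time: 3.35
tcp_pos: [469.5, -144.4, 230.8]
eef_rot: [[0.045, 0.867, 0.496], [0.999, -0.031, -0.036], [-0.016, 0.497, -0.868]]
force: [0.4, 0.2, 0.0]
opening: 0.1
```

Emit:
arm_command(angular=[[-0.57, 0.046, 1], [-0.57, 0.046, 1], [-0.57, 0.046, 1], [-0.57, 0.046, 1], [-0.57, 0.046, 1], [-0.57, 0.046, 1], [-0.57, 0.046, 1], [-0.57, 0.046, 1]], linear=[[0, 0, 0], [0, 0, 0], [0, 0, 0], [0, 0, 0], [0, 0, 0], [0, 0, 0], [0, 0, 0], [0, 0, 0]], jaw=[0, 0, 0, 0, 0, 0, 0, 0])

```text
time: 4.15
tcp_pos: [469.5, -144.5, 230.8]
eef_rot: [[-0.595, 0.635, 0.493], [0.715, 0.698, -0.036], [-0.367, 0.331, -0.87]]
force: [-0.1, -0.0, 0.3]
opening: -0.2
```

```bash
cat >> h.py <<'E'
_rot=rot
def rot(psi,t): return _rot(psi,t)@np.diag([-1,-1,1.])   # flipped tool
E
python3 - <<'E'
from h import *
f=np.load('w1.npz'); W=pts(f); F=f['frame'].astype(int); z=W[...,2]
bl=(F[...,2]>60)&(F[...,2]>2*F[...,0])&(z<60)&(z>40)&(W[...,1]<0)
bl[:,:185]=0;p=W[bl]; r=cv2.minAreaRect(p[:,:2].astype(np.float32)); print(cv2.boxPoints(r).round(1).tolist(), np.percentile(p[:,2],[5,50,95]))
print('ribs',W[114,313],W[114,342],W[145,327],W[84,327],'exp grip',w([-20,-147,50]))
print('case front L/R',W[160,60],W[160,300], 'right corner',W[157,357], 'floor',W[230,500],'deck',W[20,300])
q=w([-20,-147,0])+R.from_euler('z',PSI,degrees=True).apply([4,0,85])
todo(q,PSI,30)
E
```

```text
[[578.4000244140625, -176.10000610351562], [678.0999755859375, -184.60000610351562], [692.2000122070312, -18.600000381469727], [592.5999755859375, -10.100000381469727]] [49.87713594 51.10583347 52.28713463]
ribs [ 623.89264134 -140.74506104   51.00128828] [ 621.28093431 -170.06620331   51.28616847] [ 589.76104154 -152.14125971   51.30970163] [ 654.90758588 -157.62449146   52.23540908] exp grip [ 609.81680637 -154.25442008   50.        ]
case front L/R [594.87094642 109.2180628   55.94352575] [ 576.33956662 -124.26540448   51.97606607] right corner [ 574.84859478 -180.69518214   51.37230276] floor [ 494.00661187 -333.61680531    1.8067829 ] deck [ 583.49931726 -139.3771425   244.97484802]
t 4.15 tcp [ 469.5 -144.5  230.8] lin [ 2.886 -0.203 -2.916] ang [-4.174  0.254  7.161] F [-0.1 -0.   0.3] op -0.2 q [-35.   4. 117.  26.  36. -97.]
```

Emit:
arm_command(angular=[[-0.52, 0.03, 0.895], [-0.52, 0.03, 0.895], [-0.52, 0.03, 0.895], [-0.52, 0.03, 0.895], [-0.52, 0.03, 0.895], [-0.52, 0.03, 0.895], [-0.52, 0.03, 0.895], [-0.52, 0.03, 0.895]], linear=[[0.17, -0.01, -0.04], [0.17, -0.01, -0.04], [0.17, -0.01, -0.04], [0.17, -0.01, -0.04], [0.17, -0.01, -0.04], [0.17, -0.01, -0.04], [0.17, -0.01, -0.04], [0.17, -0.01, -0.04]], jaw=[0, 0, 0, 0, 0, 0, 0, 0])

```text
time: 4.95
tcp_pos: [537.9, -148.4, 214.6]
eef_rot: [[-0.863, 0.085, 0.498], [0.075, 0.996, -0.041], [-0.5, 0.002, -0.866]]
force: [0.0, -0.4, 0.4]
opening: -0.0
```

```bash
python3 -c "
from h import *
p=w([-20,-147,0])+R.from_euler('z',PSI,degrees=True).apply([4,0,85]);todo(p,PSI,30)"
```

```text
t 4.95 tcp [ 537.9 -148.4  214.6] lin [ 1.517 -0.124 -2.591] ang [-0.026  0.003 -0.001] F [ 0.  -0.4  0.4] op -0.0 q [ -30.   12.  110.   24.   33. -132.]
```

Emit:
arm_command(angular=[[-0.02, 0, 0], [0, 0, 0], [0, 0, 0], [0, 0, 0], [0, 0, 0], [0, 0, 0], [0, 0, 0], [0, 0, 0]], linear=[[0.217, -0.018, -0.37], [0.217, -0.018, -0.37], [0.217, -0.018, -0.37], [0.217, -0.018, -0.37], [0.217, -0.018, -0.37], [0.217, -0.018, -0.37], [0.217, -0.018, -0.37], [0, 0, 0]], jaw=[0, 0, 0, 0, 0, 0, 0, 0])

```text
time: 5.75
tcp_pos: [613.5, -153.9, 82.4]
eef_rot: [[-0.864, 0.088, 0.496], [0.078, 0.996, -0.04], [-0.498, 0.005, -0.867]]
force: [0.5, -0.4, 0.7]
opening: -0.2
```

Emit:
arm_command(angular=[[0, 0, 0], [0, 0, 0], [0, 0, 0], [0, 0, 0], [0, 0, 0], [0, 0, 0]], linear=[[0, 0, -0.07], [0, 0, -0.07], [0, 0, -0.06], [0, 0, -0.05], [0, 0, -0.05], [0, 0, 0]], jaw=[0, 0, 0, 0, 0, 0])

```text
time: 6.35
tcp_pos: [613.5, -154.8, 71.4]
eef_rot: [[-0.863, 0.087, 0.498], [0.078, 0.996, -0.039], [-0.499, 0.005, -0.866]]
force: [-0.4, 0.7, -0.6]
opening: -0.4
```

Emit:
arm_command(angular=[[0, 0, 0], [0, 0, 0], [0, 0, 0], [0, 0, 0], [0, 0, 0], [0, 0, 0]], linear=[[0, 0, -0.03], [0, 0, -0.03], [0, 0, -0.02], [0, 0, -0.02], [0, 0, -0.02], [0, 0, 0]], jaw=[0, 0, 0, 0, 0, 0])

```text
time: 6.95
tcp_pos: [614.1, -155.8, 66.8]
eef_rot: [[-0.864, 0.086, 0.496], [0.078, 0.996, -0.036], [-0.497, 0.008, -0.868]]
force: [0.9, 0.2, 0.0]
opening: -0.0
```

Emit:
arm_command(angular=[[0, 0, 0], [0, 0, 0], [0, 0, 0]], linear=[[0, 0, -0.03], [0, 0, -0.03], [0, 0, 0]], jaw=[0, 0, 0])

```text
time: 7.25
tcp_pos: [614.5, -156.3, 64.6]
eef_rot: [[-0.865, 0.085, 0.495], [0.078, 0.996, -0.034], [-0.496, 0.009, -0.868]]
force: [-1.3, 0.8, 0.1]
opening: -0.2
```

Emit:
arm_command(angular=[[0, 0, 0], [0, 0, 0]], linear=[[0, 0, -0.03], [0, 0, 0]], jaw=[0, 0])

```text
time: 7.45
tcp_pos: [614.7, -156.5, 63.6]
eef_rot: [[-0.865, 0.084, 0.494], [0.078, 0.996, -0.033], [-0.495, 0.01, -0.869]]
force: [0.1, -0.7, 0.2]
opening: 0.0
```

Emit:
arm_command(angular=[[0, 0, 0], [0, 0, 0]], linear=[[0, 0, -0.03], [0, 0, 0]], jaw=[0, 0])

```text
time: 7.65
tcp_pos: [614.8, -156.7, 62.6]
eef_rot: [[-0.865, 0.084, 0.494], [0.078, 0.996, -0.032], [-0.495, 0.011, -0.869]]
force: [-1.3, 1.2, 1.9]
opening: -0.0
```

Emit:
arm_command(angular=[[0, 0, 0], [0, 0, 0]], linear=[[0, 0, -0.03], [0, 0, 0]], jaw=[0, 0])

```text
time: 7.85
tcp_pos: [614.9, -156.8, 61.5]
eef_rot: [[-0.866, 0.083, 0.493], [0.078, 0.996, -0.031], [-0.494, 0.012, -0.869]]
force: [-0.8, 1.9, 4.0]
opening: -0.1
```

```bash
python3 -c "
from h import *
p=w([-20,-147,0])+R.from_euler('z',PSI,degrees=True).apply([4,0,61]);todo(p,PSI,30);print(sensors.get_obs()['dq'].round(2),sensors.get_obs()['qpos'],sensors.get_obs()['joint_efforts'].round(1))"
```

```text
t 7.85 tcp [ 614.9 -156.8   61.5] lin [-0.022  0.045 -0.01 ] ang [-0.139 -0.065 -0.024] F [-0.8  1.9  4. ] op -0.1 q [ -27.   33.  107.   44.   16. -151.]
[ 0.15 -0.03  0.02 -0.35 -0.08  0.29] [ -26.56397894   33.13041256  107.33323666   43.60625614   16.22752088
 -151.30889871] [ -1.  -45.4 -16.7   0.5  -1.5  -0.1]
```

j5 is at its lower limit (16°), which causes the drift. I'll back off, undo the half turn so j6 has room, and come in from azimuth about +20° with 33° tilt, which bends j5 further from its limit.

Emit:
arm_command(angular=[[0, 0, 0], [0, 0, 0], [0, 0, 0], [0, 0, 0], [0, 0, 0], [0, 0, 0], [0, 0, 0], [0, 0, 0]], linear=[[0, 0, 0.2], [-0.26, 0.02, 0.4], [-0.26, 0.02, 0.4], [-0.26, 0.02, 0.4], [-0.26, 0.02, 0.4], [-0.26, 0.02, 0.4], [-0.26, 0.02, 0.4], [-0.26, 0.02, 0.3]], jaw=[0, 0, 0, 0, 0, 0, 0, 0])

```text
time: 8.65
tcp_pos: [523.6, -150.3, 207.7]
eef_rot: [[-0.865, 0.084, 0.494], [0.078, 0.996, -0.033], [-0.495, 0.01, -0.869]]
force: [0.4, 0.2, -0.1]
opening: 0.1
```

```bash
cat >> h.py <<'E'
rot=_rot
E
python3 -c "
from h import *
todo((500,-180,220),20,33)"
```

```text
t 8.65 tcp [ 523.6 -150.3  207.7] lin [-0.473 -0.593  0.246] ang [ 16.622   2.358 -26.901] F [ 0.4  0.2 -0.1] op 0.1 q [ -32.   12.  112.   26.   32. -135.]
```

Emit:
arm_command(angular=[[0.594, 0.084, -0.961], [0.594, 0.084, -0.961], [0.594, 0.084, -0.961], [0.594, 0.084, -0.961], [0.594, 0.084, -0.961], [0.594, 0.084, -0.961], [0.594, 0.084, -0.961], [0.594, 0.084, -0.961]], linear=[[-0.06, -0.075, 0.03], [-0.06, -0.075, 0.03], [-0.06, -0.075, 0.03], [-0.06, -0.075, 0.03], [-0.06, -0.075, 0.03], [-0.06, -0.075, 0.03], [-0.06, -0.075, 0.03], [-0.06, -0.075, 0.03]], jaw=[0, 0, 0, 0, 0, 0, 0, 0])

```text
time: 9.45
tcp_pos: [499.8, -180.4, 218.4]
eef_rot: [[-0.589, 0.68, 0.436], [0.763, 0.645, 0.026], [-0.264, 0.349, -0.899]]
force: [-0.6, -0.2, 0.1]
opening: 0.1
```

Emit:
arm_command(angular=[[0.594, 0.084, -0.961], [0.594, 0.084, -0.961], [0.594, 0.084, -0.961], [0.594, 0.084, -0.961], [0.594, 0.084, -0.961], [0.594, 0.084, -0.961], [0.594, 0.084, -0.961], [0.594, 0.084, -0.961]], linear=[[0, 0, 0], [0, 0, 0], [0, 0, 0], [0, 0, 0], [0, 0, 0], [0, 0, 0], [0, 0, 0], [0, 0, 0]], jaw=[0, 0, 0, 0, 0, 0, 0, 0])

```text
time: 10.25
tcp_pos: [499.9, -180.3, 218.4]
eef_rot: [[0.028, 0.902, 0.43], [0.99, -0.084, 0.112], [0.137, 0.423, -0.896]]
force: [0.3, -0.1, 0.5]
opening: 0.1
```

Emit:
arm_command(angular=[[0.594, 0.084, -0.961], [0.594, 0.084, -0.961], [0.594, 0.084, -0.961], [0.594, 0.084, -0.961], [0.594, 0.084, -0.961], [0.594, 0.084, -0.961], [0.594, 0.084, -0.961], [0.594, 0.084, -0.961]], linear=[[0, 0, 0], [0, 0, 0], [0, 0, 0], [0, 0, 0], [0, 0, 0], [0, 0, 0], [0, 0, 0], [0, 0, 0]], jaw=[0, 0, 0, 0, 0, 0, 0, 0])

```text
time: 11.05
tcp_pos: [499.9, -180.3, 218.3]
eef_rot: [[0.619, 0.623, 0.478], [0.628, -0.758, 0.175], [0.471, 0.191, -0.861]]
force: [-0.6, 0.0, -0.6]
opening: 0.4
```

```bash
python3 -c "
from h import *
t=np.radians(33)
off=R.from_euler('z',20,degrees=True).apply([11*(np.cos(t)-np.sin(t)),0,11*(np.cos(t)+np.sin(t))])
c=w([-25,-149,50]); p=c+off+[0,0,6]; print(p)
todo(p-[110,30,0],20,33)"
```

```text
[ 607.70353793 -154.71381428   71.21640563]
t 11.05 tcp [ 499.9 -180.3  218.3] lin [-0.044 -0.088 -2.942] ang [ 2.352  0.351 -3.783] F [-0.6  0.  -0.6] op 0.4 q [-44.  13. 108.  36.  50. -17.]
```

Emit:
arm_command(angular=[[0.588, 0.088, -0.946], [0.588, 0.088, -0.946], [0.588, 0.088, -0.946], [0.588, 0.088, -0.946], [0, 0, 0], [0, 0, 0], [0, 0, 0], [0, 0, 0]], linear=[[0.08, 0, -0.36], [0.08, 0, -0.36], [0.08, 0, -0.36], [0.08, 0, -0.36], [0.08, 0, -0.36], [0.08, 0, -0.36], [0.08, 0, -0.36], [0.08, 0, -0.36]], jaw=[0, 0, 0, 0, 0, 0, 0, 0])

```text
time: 11.85
tcp_pos: [532.0, -180.4, 73.6]
eef_rot: [[0.787, 0.345, 0.511], [0.291, -0.939, 0.186], [0.544, 0.002, -0.839]]
force: [0.5, -0.6, 0.1]
opening: -0.1
```

```bash
python3 -c "
from h import *
todo((607.7,-154.7,71.2),20,33)"
```

```text
t 11.85 tcp [ 532.  -180.4   73.6] lin [ 1.513  0.514 -0.048] ang [ 0.029  0.002 -0.036] F [ 0.5 -0.6  0.1] op -0.1 q [-42.  30. 114.  59.  34. -22.]
```

Emit:
arm_command(angular=[[0, 0, 0], [0, 0, 0], [0, 0, 0], [0, 0, 0], [0, 0, 0], [0, 0, 0], [0, 0, 0], [0, 0, 0]], linear=[[0.216, 0.073, 0], [0.216, 0.073, 0], [0.216, 0.073, 0], [0.216, 0.073, 0], [0.216, 0.073, 0], [0.216, 0.073, 0], [0.216, 0.073, 0], [0, 0, 0]], jaw=[0, 0, 0, 0, 0, 0, 0, 0])

```text
time: 12.65
tcp_pos: [609.2, -154.1, 75.7]
eef_rot: [[0.785, 0.347, 0.513], [0.292, -0.938, 0.186], [0.546, 0.004, -0.838]]
force: [-0.4, 0.3, -0.3]
opening: 0.0
```

Emit:
arm_command(angular=[[0, 0, 0], [0, 0, 0], [0, 0, 0], [0, 0, 0], [0, 0, 0], [0, 0, 0]], linear=[[0, 0, -0.05], [0, 0, -0.05], [0, 0, -0.04], [0, 0, -0.02], [0, 0, -0.02], [0, 0, 0]], jaw=[0, 0, 0, 0, 0, 0])

```text
time: 13.25
tcp_pos: [607.4, -154.6, 65.3]
eef_rot: [[0.787, 0.345, 0.511], [0.29, -0.939, 0.187], [0.544, 0.002, -0.839]]
force: [-0.0, 0.4, -0.2]
opening: -0.0
```

```bash
python3 -c "
from h import *
todo((607.7,-154.7,60),20,33)"
```

```text
t 13.25 tcp [ 607.4 -154.6   65.3] lin [ 0.006 -0.002 -0.106] ang [ 0.019  0.002 -0.038] F [-0.   0.4 -0.2] op -0.0 q [-34.  34. 106.  57.  32. -11.]
```

Emit:
arm_command(angular=[[0, 0, 0], [0, 0, 0], [0, 0, 0], [0, 0, 0]], linear=[[0, 0, -0.03], [0, 0, -0.03], [0, 0, -0.02], [0, 0, 0]], jaw=[0, 0, 0, 0])

```text
time: 13.65
tcp_pos: [607.7, -154.7, 61.7]
eef_rot: [[0.787, 0.345, 0.512], [0.291, -0.939, 0.186], [0.545, 0.002, -0.839]]
force: [-1.1, -0.2, 3.7]
opening: -0.2
```

Emit:
arm_command(angular=[[0, 0, 0], [0, 0, 0], [0, 0, 0]], linear=[[0, 0, -0.02], [0, 0, -0.01], [0, 0, 0]], jaw=[0, 0, 0])

```text
time: 13.95
tcp_pos: [607.7, -154.7, 60.2]
eef_rot: [[0.787, 0.345, 0.512], [0.291, -0.939, 0.186], [0.545, 0.002, -0.839]]
force: [-1.3, -0.8, 4.2]
opening: -0.0
```

Emit:
arm_command(angular=[[0, 0, 0], [0, 0, 0]], linear=[[0, 0, -0.02], [0, 0, 0]], jaw=[0, 0])

```text
time: 14.15
tcp_pos: [607.8, -154.7, 59.3]
eef_rot: [[0.787, 0.345, 0.512], [0.291, -0.939, 0.186], [0.545, 0.002, -0.839]]
force: [-1.7, -0.1, 6.5]
opening: -0.3
```

Emit:
arm_command(angular=[[0, 0, 0], [0, 0, 0]], linear=[[0, 0, -0.02], [0, 0, 0]], jaw=[0, 0])

```text
time: 14.35
tcp_pos: [607.9, -154.8, 58.7]
eef_rot: [[0.786, 0.345, 0.513], [0.291, -0.939, 0.186], [0.545, 0.003, -0.838]]
force: [-4.2, -0.7, 8.0]
opening: -0.1
```

Emit:
arm_command(angular=[[0, 0, 0], [0, 0, 0]], linear=[[0, 0, -0.016], [0, 0, 0]], jaw=[0, 0])

```text
time: 14.55
tcp_pos: [608.1, -154.9, 58.3]
eef_rot: [[0.786, 0.345, 0.513], [0.291, -0.939, 0.186], [0.546, 0.003, -0.838]]
force: [-5.1, -0.9, 11.9]
opening: -0.2
```

Emit:
arm_command(angular=[[0, 0, 0], [0, 0, 0]], linear=[[0, 0, -0.01], [0, 0, 0]], jaw=[0, 0])

```text
time: 14.75
tcp_pos: [608.1, -155.0, 58.2]
eef_rot: [[0.786, 0.345, 0.514], [0.291, -0.939, 0.186], [0.546, 0.003, -0.838]]
force: [-6.4, -2.0, 13.6]
opening: 0.1
```

Emit:
arm_command(angular=[[0, 0, 0], [0, 0, 0], [0, 0, 0], [0, 0, 0]], linear=[[0.005, 0.06, 0], [0.01, 0.12, 0], [0.01, 0.12, 0], [0.01, 0.12, 0]], jaw=[0, 0, 0, 0])

```text
time: 15.15
tcp_pos: [609.9, -133.9, 58.2]
eef_rot: [[0.786, 0.345, 0.514], [0.291, -0.939, 0.186], [0.546, 0.004, -0.838]]
force: [-5.4, -1.5, 13.5]
opening: -0.2
```

Emit:
arm_command(angular=[[0, 0, 0], [0, 0, 0], [0, 0, 0], [0, 0, 0]], linear=[[0.011, 0.13, 0], [0.011, 0.13, 0], [0.011, 0.13, 0], [0.011, 0.13, 0]], jaw=[0, 0, 0, 0])

```text
time: 15.55
tcp_pos: [612.1, -107.7, 58.2]
eef_rot: [[0.786, 0.345, 0.514], [0.291, -0.939, 0.186], [0.546, 0.004, -0.838]]
force: [-5.4, -1.8, 13.4]
opening: -0.1
```

Emit:
arm_command(angular=[[0, 0, 0], [0, 0, 0], [0, 0, 0], [0, 0, 0], [0, 0, 0], [0, 0, 0], [0, 0, 0], [0, 0, 0]], linear=[[0.014, 0.165, 0], [0.014, 0.165, 0], [0.014, 0.165, 0], [0.014, 0.165, 0], [0.014, 0.165, 0], [0.014, 0.165, 0], [0.014, 0.165, 0], [0.013, 0.15, 0]], jaw=[0, 0, 0, 0, 0, 0, 0, 0])

```text
time: 16.35
tcp_pos: [617.7, -42.2, 58.2]
eef_rot: [[0.785, 0.345, 0.514], [0.291, -0.939, 0.186], [0.546, 0.003, -0.838]]
force: [-4.7, -2.2, 13.3]
opening: -0.2
```

Emit:
arm_command(angular=[[0, 0, 0], [0, 0, 0], [0, 0, 0]], linear=[[0.007, 0.08, 0], [0.003, 0.04, 0], [0, 0, 0]], jaw=[0, 0, 0])

```text
time: 16.65
tcp_pos: [619.1, -38.1, 58.5]
eef_rot: [[0.785, 0.343, 0.515], [0.291, -0.939, 0.182], [0.547, 0.007, -0.837]]
force: [-3.2, -6.5, 10.1]
opening: -0.1
```

Cover slid about 117 mm to its stop (side force 6.5 N, press 13.5 N maximum). Backing out.

Emit:
arm_command(angular=[[0, 0, 0], [0, 0, 0], [0, 0, 0], [0, 0, 0], [0, 0, 0], [0, 0, 0], [0, 0, 0], [0, 0, 0]], linear=[[0, -0.04, 0], [0, 0, 0.15], [0, 0, 0.15], [-0.3, 0, 0], [-0.5, 0, 0], [-0.5, 0, 0], [-0.5, 0, 0], [-0.5, 0, 0]], jaw=[0, 0, 0, 0, 0, 0, 0, 0])

```text
time: 17.45
tcp_pos: [501.2, -37.8, 71.3]
eef_rot: [[0.787, 0.346, 0.511], [0.291, -0.938, 0.187], [0.544, 0.001, -0.839]]
force: [-0.2, -0.2, 0.8]
opening: 0.2
```

```bash
python3 -c "
from h import *
todo((500,200,170),101,28)"
```

```text
t 17.45 tcp [501.2 -37.8  71.3] lin [-0.024  4.756  1.975] ang [-0.929  0.542 16.141] F [-0.2 -0.2  0.8] op 0.2 q [-28.  25. 127.  80.  24. -32.]
```

Emit:
arm_command(angular=[[-0.06, 0.03, 1], [-0.06, 0.03, 1], [-0.06, 0.03, 1], [-0.06, 0.03, 1], [-0.06, 0.03, 1], [-0.06, 0.03, 1], [-0.06, 0.03, 1], [-0.06, 0.03, 1]], linear=[[0, 0, 0.4], [0, 0.1, 0.4], [0, 0.3, 0.4], [0, 0.3, 0.4], [0, 0.35, 0.4], [0, 0.35, 0], [0, 0.35, 0], [0, 0.35, 0]], jaw=[0, 0, 0, 0.9, 0.9, 0.9, 0.9, 0.9])

```text
time: 18.25
tcp_pos: [502.2, 67.6, 171.0]
eef_rot: [[0.417, 0.869, 0.266], [0.753, -0.495, 0.434], [0.508, 0.019, -0.861]]
force: [-0.6, -0.7, 0.8]
opening: 72.5
```

Emit:
arm_command(angular=[[-0.06, 0.03, 1], [-0.06, 0.03, 1], [-0.06, 0.03, 1], [-0.06, 0.03, 1], [-0.06, 0.03, 1], [-0.06, 0.03, 1], [-0.06, 0.03, 1], [-0.06, 0.03, 1]], linear=[[0, 0.32, 0], [0, 0.32, 0], [0, 0.32, 0], [0, 0.32, 0], [0, 0.32, 0], [0, 0.32, 0], [0, 0.32, 0], [0, 0.32, 0]], jaw=[0.9, 0.9, 0.9, 0.9, 0.9, 0.9, 0.9, 0.9])

```text
time: 19.05
tcp_pos: [502.2, 195.4, 170.7]
eef_rot: [[-0.162, 0.984, -0.08], [0.867, 0.18, 0.464], [0.471, 0.005, -0.882]]
force: [0.1, 0.0, -0.2]
opening: 76.6
```

```bash
python3 - <<'E'
from h import *
todo((511,250,60),101,28)
f=grab('wrist','w2'); W=pts(f); F=f['frame'].astype(int)
k=(W[...,2]>19)&(W[...,2]<30)&(np.hypot(W[...,0]-511,W[...,1]-250)<45)
p=W[k]; print(len(p),cv2.minAreaRect(p[:,:2].astype(np.float32)))
v,u=np.nonzero(k); print(u.min(),u.max(),v.min(),v.max(),np.median(p[:,2]))
g=(F[...,1]>F[...,0]*1.4)&(F[...,1]>F[...,2]*1.2)&k; r=(F[...,0]>2*F[...,1])&k
print('green',W[g].mean(0),'red',W[r].mean(0))
s=grab('scene','s2')
c=np.hstack([f['frame'],cv2.resize(s['frame'][120:320,180:380],(400,400))]); cv2.imwrite('pics/m2.png',cv2.resize(c,(800,308))[:,:,::-1])
E
```

```text
t 19.05 tcp [502.2 195.4 170.7] lin [ 0.177  1.091 -2.213] ang [-0.026  0.055  0.121] F [ 0.1  0.  -0.2] op 76.6 q [ -2.  26.  95.  30.  68. -27.]
1519 ((513.6346435546875, 249.52940368652344), (52.8642692565918, 24.014972686767578), 12.430065155029297)
319 379 193 221 24.42944739748509
green [518.3977583  251.38745854  25.51742126] red [492.57629549 244.71485464  22.77584451]
```

View pics/m2.png

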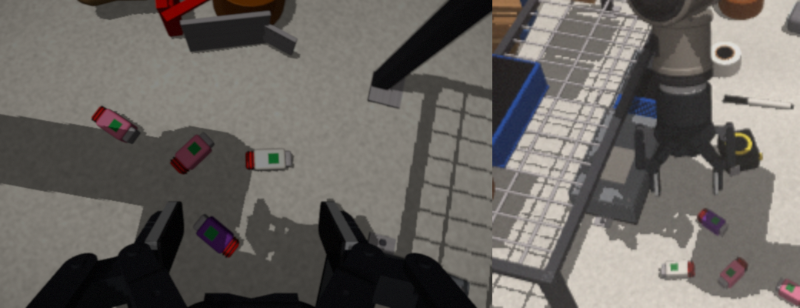

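```bash
python3 - <<'E'
from h import *
W=pts(np.load('w2.npz'))
for n,(u,v) in dict(pink=(192,152),purple=(217,235)).items():
    u=int(u*1.3);v=int(v*1.3); c=W[v,u]; s=W[v-35:v+35,u-45:u+45].reshape(-1,3); s=s[(s[:,2]>8)&(s[:,2]<30)&(np.hypot(*(s[:,:2]-c[:2]).T)<40)]; print(n,c,s.min(0),s.max(0))
d=_rot(102.5,28)[:,2]; print(d)
todo(np.array([513,249.5,17])-d*60,102.5,28)
E
```

```text
pink [426.54760918 241.73044739  25.52983802] [404.6531552  215.35985883   8.04467222] [447.70939017 266.62675665  27.48939943]
purple [472.88165938 158.21833141  25.98199949] [444.73273872 135.81956778   8.15794993] [497.91664228 175.44134662  28.07609918]Traceback (most recent call last):
  File "<stdin>", line 5, in <module>
NameError: name '_rot' is not defined. Did you mean: 'rot'?
```

```bash
python3 - <<'E'
from h import *
d=rot(102.5,28)[:,2]; print(d)
todo(np.array([513,249.5,17])-d*50,102.5,28)
E
```

```text
[-0.10161224  0.45834321 -0.88294759]
t 19.15 tcp [502.6 196.4 170.7] lin [ 0.31   0.604 -2.19 ] ang [-0.033  0.063  0.42 ] F [-0.  -1.4  0.3] op 76.8 q [ -2.  26.  95.  30.  68. -27.]
```

Emit:
arm_command(angular=[[0, 0, 0.06], [0, 0, 0.06], [0, 0.02, 0.06], [0, 0.02, 0.06], [0, 0.02, 0.06], [-0.03, 0, 0.06], [0, 0, 0.06], [0, 0, 0]], linear=[[0.044, 0.086, -0.31], [0.044, 0.086, -0.31], [0.044, 0.086, -0.31], [0.044, 0.086, -0.31], [0.044, 0.086, -0.31], [0.044, 0.086, -0.31], [0.044, 0.086, -0.31], [0, 0, 0]], jaw=[0.8, 0.8, 0.8, 0.8, 0.8, 0.8, 0.8, 0.8])

```text
time: 19.95
tcp_pos: [517.0, 225.4, 60.4]
eef_rot: [[-0.187, 0.977, -0.103], [0.863, 0.213, 0.459], [0.47, -0.003, -0.883]]
force: [0.5, -0.5, 0.5]
opening: 68.4
```

```bash
python3 - <<'E'
from h import *
todo((513,249.5,17),102.5,28)
E
```

```text
t 19.95 tcp [517.  225.4  60.4] lin [-0.08   0.483 -0.867] ang [ 0.001 -0.031  0.035] F [ 0.5 -0.5  0.5] op 68.4 q [  1.  38.  96.  33.  57. -32.]
```

Emit:
arm_command(angular=[[0, 0, 0.03], [0, 0, 0], [0, 0, 0], [0, 0, 0], [0, 0, 0], [0, 0, 0]], linear=[[-0.016, 0.096, -0.173], [-0.016, 0.096, -0.173], [-0.016, 0.096, -0.173], [-0.016, 0.096, -0.173], [-0.016, 0.096, -0.173], [0, 0, 0]], jaw=[0.8, 0.8, 0.8, 0.8, 0.8, 0.8])

```text
time: 20.55
tcp_pos: [513.0, 249.5, 18.3]
eef_rot: [[-0.19, 0.976, -0.102], [0.862, 0.216, 0.458], [0.47, -0.001, -0.883]]
force: [-0.5, 0.4, -0.1]
opening: 68.4
```

```bash
python3 - <<'E'
from h import *
todo((513,249.5,17),102.5,28)
f=grab('wrist','w3')
E
```

```text
t 20.55 tcp [513.  249.5  18.3] lin [-0.001  0.001 -0.025] ang [ 0.001 -0.014  0.005] F [-0.5  0.4 -0.1] op 68.4 q [  4.  42.  97.  36.  52. -34.]
```

View pics/w3.png

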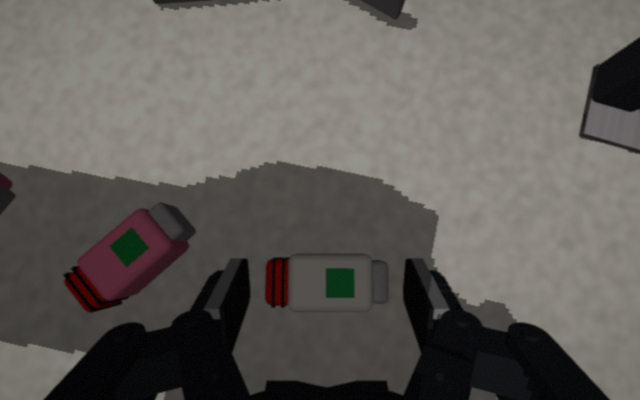

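Emit:
arm_command(angular=[[0, 0, 0], [0, 0, 0], [0, 0, 0], [0, 0, 0], [0, 0, 0], [0, 0, 0], [0, 0, 0], [0, 0, 0]], linear=[[0, 0, -0.03], [0, 0, 0], [0, 0, 0], [0, 0, 0], [0, 0, 0], [0, 0, 0], [0, 0, 0], [0, 0, 0]], jaw=[0.7, 0.6, 0.55, 0.5, 0.45, 0.4, 0.4, 0.4], grip_force=40)

```text
time: 21.4
tcp_pos: [514.4, 248.7, 18.4]
eef_rot: [[-0.191, 0.977, -0.099], [0.862, 0.215, 0.459], [0.469, 0.002, -0.883]]
force: [-0.2, -2.5, 5.5]
opening: 52.0
```

Emit:
arm_command(angular=[[0, 0, 0], [0, 0, 0], [0, 0, 0], [0, 0, 0], [0, 0, 0]], linear=[[0, 0, 0], [0, 0, 0.1], [0, 0, 0.3], [0, 0, 0.4], [0, 0, 0]], jaw=[0.4, 0.4, 0.4, 0.4, 0.4])

```text
time: 21.9
tcp_pos: [515.5, 249.3, 60.9]
eef_rot: [[-0.193, 0.977, -0.096], [0.862, 0.215, 0.459], [0.469, 0.006, -0.883]]
force: [0.5, 0.8, -0.6]
opening: 51.7
```

```bash
python3 - <<'E'
from h import *
todo((500,-200,170),12,28)
f=grab('wrist','w4'); s=grab('scene','s4'); W=pts(f)
c=np.hstack([f['frame'],cv2.resize(s['frame'][180:320,220:360],(400,400))]); cv2.imwrite('pics/m4.png',cv2.resize(c,(800,308))[:,:,::-1])
E
```

```text
t 21.9 tcp [515.5 249.3  60.9] lin [-0.31  -8.986  2.183] ang [  0.046   0.058 -18.088] F [ 0.5  0.8 -0.6] op 51.7 q [  4.  38.  96.  34.  56. -31.]
```

View pics/m4.png

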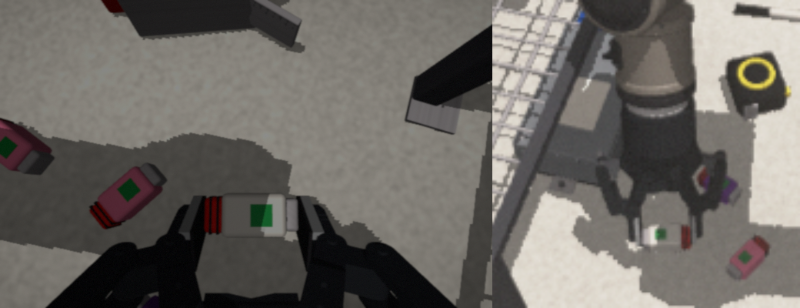

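```bash
python3 - <<'E'
from h import *
f=np.load('w4.npz'); W=pts(f); F=f['frame'].astype(int)
u0,v0=int(262*1.3),int(215*1.3); s=W[v0-22:v0+22,u0-48:u0+22].reshape(-1,3)
s=s[np.abs(s[:,2]-np.median(s[:,2]))<4]; A=np.c_[s[:,:2]-s[:,:2].mean(0),np.ones(len(s))]
c,_,_,_=np.linalg.lstsq(A,s[:,2],rcond=None); print(len(s),s.mean(0),c, 'tilt deg',np.degrees(np.arctan(c[:2])))
E
```

```text
0 [nan nan nan] [0. 0. 0.] tilt deg [0. 0.]<stdin>:4: RuntimeWarning: Mean of empty slice.
  ret = um.true_divide(
<stdin>:5: RuntimeWarning: Mean of empty slice.
```

```bash
python3 - <<'E'
from h import *
f=np.load('w4.npz'); W=pts(f); F=f['frame'].astype(int)
u0,v0=int(262*1.3),int(215*1.3); s=W[v0-22:v0+22,u0-48:u0+22].reshape(-1,3); s=s[np.isfinite(s[:,2])]
print(len(s)); s=s[np.abs(s[:,2]-np.median(s[:,2]))<4]; A=np.c_[s[:,:2]-s[:,:2].mean(0),np.ones(len(s))]
c,_,_,_=np.linalg.lstsq(A,s[:,2],rcond=None); print(len(s),s.mean(0),c, 'tilt deg',np.degrees(np.arctan(c[:2])))
E
```

```text
3073
3073 [515.50882858 250.88384481  67.61072637] [1.71834393e-02 4.27411344e-03 6.76107264e+01] tilt deg [0.98444166 0.24488717]
```

Adapter held lengthwise, opening 51.7 mm. Its top is level within 1° and the base is about 18 mm below TCP. I'll go to the compartment with a slightly steeper tilt while crossing the rim.

Emit:
arm_command(angular=[[0, 0, -0.3], [0, 0, -0.6], [0, 0, -1], [0, 0, -1], [0, 0, -1], [0, 0, -1], [0, 0, -1], [0, 0, -1]], linear=[[0, 0, 0.3], [0, -0.2, 0.45], [0, -0.4, 0.45], [0, -0.4, 0.45], [0, -0.4, 0.4], [0, -0.4, 0], [0, -0.4, 0], [0, -0.4, 0]], jaw=[0.4, 0.4, 0.4, 0.4, 0.4, 0.4, 0.4, 0.4])

```text
time: 22.8
tcp_pos: [513.5, 118.1, 159.9]
eef_rot: [[0.335, 0.925, 0.178], [0.817, -0.379, 0.434], [0.469, -0.0, -0.883]]
force: [0.1, -0.4, -1.0]
opening: 52.2
```

Emit:
arm_command(angular=[[0, 0, -1], [0, 0, -1], [0, 0, -1], [0, 0, -1], [0, 0, -1], [0, 0, -1], [0, 0, -1], [0, 0, -1]], linear=[[0, -0.5, 0], [0, -0.5, 0], [0, -0.5, 0], [0, -0.5, 0], [0, -0.5, 0], [0, -0.5, 0], [0, -0.5, 0], [0, -0.5, 0]], jaw=[0.4, 0.4, 0.4, 0.4, 0.4, 0.4, 0.4, 0.4])

```text
time: 23.6
tcp_pos: [513.4, -81.9, 159.7]
eef_rot: [[0.782, 0.465, 0.415], [0.411, -0.885, 0.218], [0.469, -0.0, -0.883]]
force: [1.0, 0.3, -0.1]
opening: 52.0
```

```bash
python3 - <<'E'
from h import *
print(w([-22,-114.5,77]), w([-135,-114.5,77]))
todo(w([-135,-114.5,80]),12,36)
E
```

```text
[ 610.60016578 -121.7023641    77.        ] [ 498.01314731 -112.05025179   77.        ]
t 23.6 tcp [513.4 -81.9 159.7] lin [-0.308 -0.603 -1.595] ang [ 0.546 -1.523 -3.139] F [ 1.   0.3 -0.1] op 52.0 q [-31.  17. 113.  38.  41.   4.]
```

Emit:
arm_command(angular=[[0.11, -0.3, -0.63], [0.11, -0.3, -0.63], [0.11, -0.3, -0.63], [0.11, -0.3, -0.63], [0.11, -0.3, -0.63], [0, 0, 0], [0, 0, 0], [0, 0, 0]], linear=[[-0.044, -0.086, -0.228], [-0.044, -0.086, -0.228], [-0.044, -0.086, -0.228], [-0.044, -0.086, -0.228], [-0.044, -0.086, -0.228], [-0.044, -0.086, -0.228], [-0.044, -0.086, -0.228], [0, 0, 0]], jaw=[0.4, 0.4, 0.4, 0.4, 0.4, 0.4, 0.4, 0.4])

```text
time: 24.4
tcp_pos: [497.5, -111.0, 78.9]
eef_rot: [[0.794, 0.209, 0.571], [0.169, -0.978, 0.124], [0.585, -0.002, -0.811]]
force: [-0.0, -0.6, -0.3]
opening: 51.7
```

```bash
python3 - <<'E'
from h import *
todo(w([-22,-114.5,77]),12,36)
f=grab('wrist','w5'); W=pts(f)
E
```

```text
t 24.4 tcp [ 497.5 -111.    78.9] lin [ 2.262 -0.214 -0.038] ang [-0.013 -0.048 -0.016] F [-0.  -0.6 -0.3] op 51.7 q [-37.  25. 127.  85.  26. -37.]
```

View pics/w5.png

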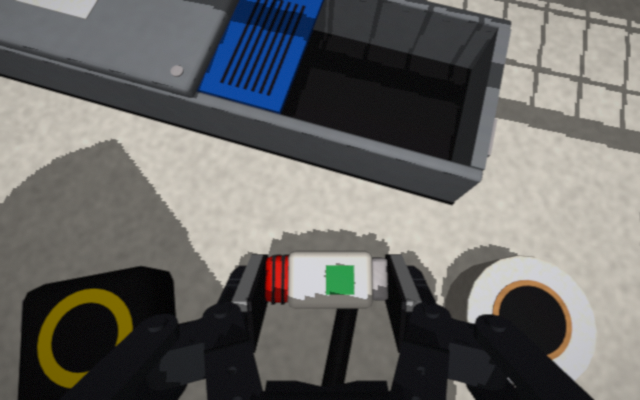

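Emit:
arm_command(angular=[[0, 0, 0], [0, 0, 0], [0, 0, 0], [0, 0, 0], [0, 0, 0], [0, 0, 0], [0, 0, 0], [0, 0, 0]], linear=[[0.32, -0.03, 0], [0.32, -0.03, 0], [0.32, -0.03, 0], [0.32, -0.03, 0], [0.32, -0.03, 0], [0.32, -0.03, 0], [0.32, -0.03, 0], [0, 0, 0]], jaw=[0.4, 0.4, 0.4, 0.4, 0.4, 0.4, 0.4, 0.4])

```text
time: 25.25
tcp_pos: [612.4, -121.7, 81.7]
eef_rot: [[0.79, 0.211, 0.576], [0.172, -0.977, 0.122], [0.589, 0.002, -0.808]]
force: [-0.3, 0.1, -0.9]
opening: 52.0
```

```bash
python3 - <<'E'
from h import *
todo(w([-20,-114.5,35]),12,28)
E
```

```text
t 25.25 tcp [ 612.4 -121.7   81.7] lin [ 0.005 -0.004 -0.933] ang [-0.31   1.58  -0.043] F [-0.3  0.1 -0.9] op 52.0 q [-29.  31. 111.  69.  25. -13.]
```

Emit:
arm_command(angular=[[0, 0, 0], [0, 0, 0], [0, 0, 0], [-0.08, 0.4, -0.01], [-0.08, 0.4, -0.01], [-0.08, 0.4, -0.01], [-0.07, 0.38, -0.01], [0, 0, 0]], linear=[[0, 0, -0.13], [0, 0, -0.13], [0, 0, -0.13], [0, 0, -0.13], [0, 0, -0.13], [0, 0, -0.13], [0, 0, -0.12], [0, 0, 0]], jaw=[0.4, 0.4, 0.4, 0.4, 0.4, 0.4, 0.4, 0.4])

```text
time: 26.05
tcp_pos: [610.8, -121.4, 36.1]
eef_rot: [[0.864, 0.208, 0.458], [0.183, -0.978, 0.098], [0.468, -0.001, -0.884]]
force: [1.7, -0.7, -1.2]
opening: 51.7
```

```bash
python3 - <<'E'
from h import *
todo(w([-20,-114.5,23]),12,28)
E
```

```text
t 26.05 tcp [ 610.8 -121.4   36.1] lin [ 0.036 -0.01  -0.261] ang [-0.006 -0.02  -0.   ] F [ 1.7 -0.7 -1.2] op 51.7 q [-27.  36. 107.  50.  22.   7.]
```

Emit:
arm_command(angular=[[0, 0, 0], [0, 0, 0], [0, 0, 0], [0, 0, 0]], linear=[[0.02, 0, -0.1], [0.02, 0, -0.08], [0, 0, -0.04], [0, 0, 0]], jaw=[0.4, 0.4, 0.4, 0.4])

```text
time: 26.45
tcp_pos: [613.9, -122.2, 27.2]
eef_rot: [[0.863, 0.206, 0.462], [0.181, -0.979, 0.098], [0.472, -0.0, -0.881]]
force: [-1.5, 1.0, 16.5]
opening: 51.7
```

Emit:
arm_command(angular=[[0, 0, 0], [0, 0, 0]], linear=[[0, 0, -0.02], [0, 0, 0]], jaw=[0.4, 0.4])

```text
time: 26.65
tcp_pos: [614.0, -122.1, 27.1]
eef_rot: [[0.862, 0.206, 0.463], [0.182, -0.979, 0.098], [0.473, -0.0, -0.881]]
force: [-6.0, 1.0, 23.9]
opening: 51.6
```

Emit:
arm_command(angular=[[0, 0, 0], [0, 0, 0]], linear=[[0, 0, -0.02], [0, 0, 0]], jaw=[0.4, 0.4])

```text
time: 26.85
tcp_pos: [614.1, -122.1, 27.0]
eef_rot: [[0.862, 0.207, 0.464], [0.182, -0.978, 0.098], [0.474, 0.0, -0.88]]
force: [-11.4, -0.7, 31.2]
opening: 51.8
```

Emit:
arm_command(angular=[[0, 0, 0], [0, 0, 0], [0, 0, 0]], linear=[[0, 0, 0.05], [0, 0, 0.04], [0, 0, 0]], jaw=[0.4, 0.4, 0.4])

```text
time: 27.15
tcp_pos: [613.5, -122.3, 27.9]
eef_rot: [[0.864, 0.206, 0.46], [0.181, -0.979, 0.097], [0.47, -0.0, -0.883]]
force: [5.7, -0.5, 0.0]
opening: 51.7
```

```bash
python3 - <<'E'
from h import *
todo(w([-20,-114.5,23]),12,28)
f=grab('wrist','w6'); W=pts(f); F=f['frame'].astype(int)
g=(F[...,1]>F[...,0]*1.5)&(F[...,1]>F[...,2]*1.3)&np.isfinite(W[...,2]); print('green',g.sum(),W[g].mean(0),np.argwhere(g).mean(0))
wh=(F.min(2)>90)&(np.hypot(W[...,0]-613,W[...,1]+122)<30)&(W[...,2]<60); s=W[wh]; A=np.c_[s[:,:2]-s[:,:2].mean(0),np.ones(len(s))]
c=np.linalg.lstsq(A,s[:,2],rcond=None)[0]; print(len(s),s.mean(0),np.degrees(np.arctan(c[:2])))
E
```

```text
t 27.15 tcp [ 613.5 -122.3   27.9] lin [-0.018  0.008 -0.098] ang [-0.003  0.008  0.026] F [ 5.7 -0.5  0. ] op 51.7 q [-27.  37. 107.  52.  22.   5.]
green 779 [ 615.78824842 -127.27213017   34.95776322] [279.51091142 339.48908858]
4639 [ 615.06472101 -123.89263028   34.93255801] [-5.67005887  7.22914559]
```

View pics/w6.png

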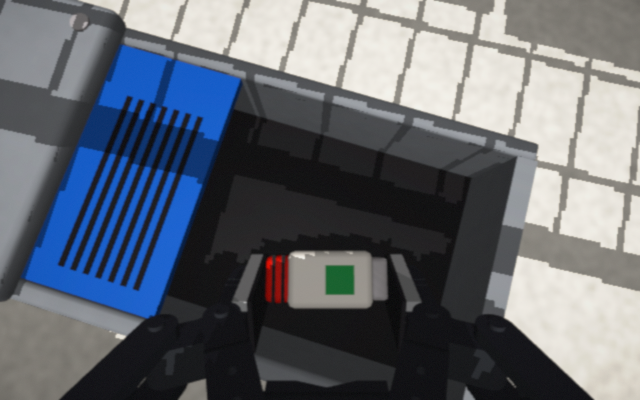

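The contact came before the adapter reached the floor: its base is at about z 10, so the finger linkage is on the front rim. I'll move about 10 mm deeper and continue gently.

Emit:
arm_command(angular=[[0, 0, 0], [0, 0, 0], [0, 0, 0], [0, 0, 0], [0, 0, 0], [0, 0, 0]], linear=[[0, 0, 0.06], [0.07, -0.006, 0], [0.07, -0.006, 0], [0.07, -0.006, 0], [0.03, 0, 0], [0, 0, 0]], jaw=[0.4, 0.4, 0.4, 0.4, 0.4, 0.4])

```text
time: 27.8
tcp_pos: [624.7, -122.5, 30.0]
eef_rot: [[0.865, 0.207, 0.457], [0.182, -0.978, 0.098], [0.468, -0.002, -0.884]]
force: [0.4, 0.3, -0.7]
opening: 51.8
```

Emit:
arm_command(angular=[[0, 0, 0], [0, 0, 0], [0, 0, 0]], linear=[[0, 0, -0.04], [0, 0, -0.04], [0, 0, 0]], jaw=[0.4, 0.4, 0.4])

```text
time: 28.1
tcp_pos: [624.3, -122.4, 25.8]
eef_rot: [[0.865, 0.207, 0.457], [0.182, -0.978, 0.099], [0.467, -0.002, -0.884]]
force: [-0.0, -0.9, -0.4]
opening: 51.3
```

```bash
python3 - <<'E'
from h import *
todo(w([-10,-114.5,23]),12,28)
f=np.load('w6.npz'); W=pts(f)
s=W[262:302,295:365].reshape(-1,3); s=s[np.isfinite(s[:,2])]; A=np.c_[s[:,:2]-s[:,:2].mean(0),np.ones(len(s))]
c=np.linalg.lstsq(A,s[:,2],rcond=None)[0]; print(len(s),s.mean(0),s[:,2].std(),np.degrees(np.arctan(c[:2])))
E
```

```text
t 28.1 tcp [ 624.3 -122.4   25.8] lin [-0.035 -0.006 -0.055] ang [-0.017 -0.031  0.01 ] F [-0.  -0.9 -0.4] op 51.3 q [-26.  38. 105.  50.  22.   8.]
2788 [ 614.12762955 -123.37706863   34.65651829] 0.6774927566629919 [ 0.32624989 -0.29151389]
```

Emit:
arm_command(angular=[[0, 0, 0], [0, 0, 0]], linear=[[0, 0, -0.02], [0, 0, 0]], jaw=[0.4, 0.4])

```text
time: 28.3
tcp_pos: [624.6, -122.6, 25.1]
eef_rot: [[0.865, 0.207, 0.457], [0.182, -0.978, 0.098], [0.468, -0.002, -0.884]]
force: [0.6, 0.1, -0.8]
opening: 52.0
```

Emit:
arm_command(angular=[[0, 0, 0], [0, 0, 0]], linear=[[0, 0, -0.02], [0, 0, 0]], jaw=[0.4, 0.4])

```text
time: 28.5
tcp_pos: [624.6, -122.6, 24.2]
eef_rot: [[0.865, 0.207, 0.458], [0.182, -0.978, 0.098], [0.468, -0.002, -0.884]]
force: [0.2, 0.5, -0.8]
opening: 51.7
```

Emit:
arm_command(angular=[[0, 0, 0], [0, 0, 0]], linear=[[0, 0, -0.014], [0, 0, 0]], jaw=[0.4, 0.4])

```text
time: 28.7
tcp_pos: [624.7, -122.6, 23.6]
eef_rot: [[0.865, 0.207, 0.458], [0.182, -0.978, 0.098], [0.468, -0.001, -0.884]]
force: [-0.2, 0.1, -0.9]
opening: 51.7
```

Emit:
arm_command(angular=[[0, 0, 0], [0, 0, 0]], linear=[[0, 0, -0.014], [0, 0, 0]], jaw=[0.4, 0.4])

```text
time: 28.9
tcp_pos: [624.7, -122.6, 23.5]
eef_rot: [[0.864, 0.207, 0.458], [0.182, -0.978, 0.098], [0.469, -0.001, -0.883]]
force: [-3.0, 0.2, 4.9]
opening: 51.7
```

Emit:
arm_command(angular=[[0, 0, 0], [0, 0, 0]], linear=[[0, 0, -0.014], [0, 0, 0]], jaw=[0.4, 0.4])

```text
time: 29.1
tcp_pos: [624.7, -122.6, 23.4]
eef_rot: [[0.864, 0.207, 0.459], [0.183, -0.978, 0.098], [0.469, -0.001, -0.883]]
force: [-6.6, 1.3, 11.4]
opening: 52.1
```

Emit:
arm_command(angular=[[0, 0, 0], [0, 0, 0]], linear=[[0, 0, -0.01], [0, 0, 0]], jaw=[0.4, 0.4])

```text
time: 29.3
tcp_pos: [624.8, -122.6, 23.4]
eef_rot: [[0.864, 0.207, 0.459], [0.183, -0.978, 0.098], [0.47, -0.001, -0.883]]
force: [-9.4, 0.1, 15.3]
opening: 51.8
```

Emit:
arm_command(angular=[[0, 0, 0], [0, 0, 0], [0, 0, 0], [0, 0, 0], [0, 0, 0], [0, 0, 0]], linear=[[0, 0, 0.024], [0, 0, 0], [0, 0, 0], [0, 0, 0], [0, 0, 0], [0, 0, 0]], jaw=[0.4, 0.62, 0.64, 0.66, 0.68, 0.68])

```text
time: 29.9
tcp_pos: [624.6, -122.6, 22.7]
eef_rot: [[0.865, 0.207, 0.457], [0.182, -0.978, 0.098], [0.468, -0.002, -0.884]]
force: [-0.4, 0.2, 0.3]
opening: 58.0
```

```bash
python3 - <<'E'
from h import *
todo(w([-20,-114.5,80]),12,36)
f=grab('wrist','w7'); W=pts(f)
s=W[262:300,295:365].reshape(-1,3); s=s[np.isfinite(s[:,2])]; A=np.c_[s[:,:2]-s[:,:2].mean(0),np.ones(len(s))]
c=np.linalg.lstsq(A,s[:,2],rcond=None)[0]; print(len(s),s.mean(0),s[:,2].std(),np.degrees(np.arctan(c[:2])))
E
```

```text
t 29.9 tcp [ 624.6 -122.6   22.7] lin [-0.241  0.014  1.147] ang [ 0.318 -1.589  0.01 ] F [-0.4  0.2  0.3] op 58.0 q [-26.  38. 105.  51.  22.   7.]
2647 [ 625.7263805  -123.5385555    30.19517045] 0.6882473616868516 [ 0.39715452 -0.43020212]
```

Emit:
arm_command(angular=[[0.05, -0.26, 0], [0.05, -0.26, 0], [0.05, -0.26, 0], [0.05, -0.26, 0], [0.05, -0.26, 0], [0.05, -0.26, 0], [0, 0, 0], [0, 0, 0]], linear=[[0, 0, 0.12], [0, 0, 0.16], [-0.04, 0, 0.16], [-0.05, 0, 0.16], [-0.05, 0, 0.16], [-0.05, 0, 0.16], [-0.05, 0, 0.16], [0, 0, 0]], jaw=[0.68, 0.68, 0.68, 0.68, 0.68, 0.68, 0.68, 0.68])

```text
time: 30.75
tcp_pos: [612.8, -122.9, 77.7]
eef_rot: [[0.792, 0.207, 0.574], [0.169, -0.978, 0.12], [0.586, 0.002, -0.81]]
force: [0.5, -0.1, 0.2]
opening: 58.3
```

Emit:
arm_command(angular=[[0, 0, 0], [0, 0, 0], [0, 0, 0], [0, 0, 0], [0, 0, 0], [0, 0, 0], [0, 0, 0], [0, 0, 0]], linear=[[-0.3, 0.03, 0], [-0.4, 0.04, 0], [-0.4, 0.04, 0], [-0.4, 0.04, 0], [-0.4, 0.04, 0], [-0.3, 0.03, 0], [0, 0, 0], [0, 0, 0]], jaw=[0.68, 0.68, 0.68, 0.68, 0.68, 0, 0, 0])

```text
time: 31.55
tcp_pos: [503.3, -112.1, 76.9]
eef_rot: [[0.793, 0.206, 0.574], [0.168, -0.978, 0.12], [0.586, 0.002, -0.81]]
force: [0.3, -0.1, 0.6]
opening: 15.0
```

```bash
python3 - <<'E'
from h import *
off=np.array([608.1,-155.0,0])-w([-25,-149,0]); print(off)
# cover now at 0.115: same contact point + 115 in y
p=w([-25,-149+117,0]); todo([619.1,-38.1,75],20,33)
grab('wrist','w8')
E
```

```text
[3.43575395 0.82002605 0.        ]
t 31.55 tcp [ 503.3 -112.1   76.9] lin [ 2.316  1.479 -0.039] ang [-0.141  0.557  1.617] F [ 0.3 -0.1  0.6] op 15.0 q [-36.  26. 127.  86.  26. -38.]
```

View pics/w8.png

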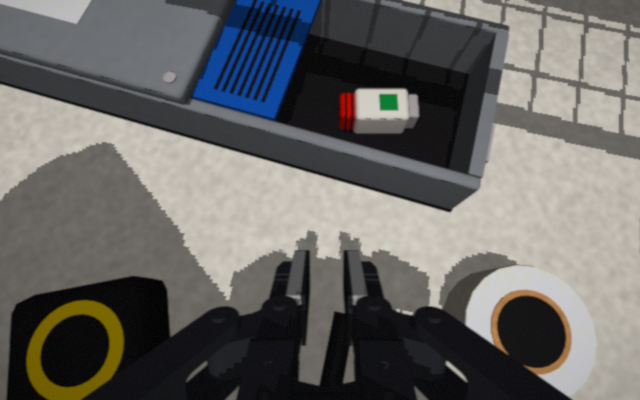

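Emit:
arm_command(angular=[[-0.02, 0.07, 0.2], [-0.02, 0.07, 0.2], [-0.02, 0.07, 0.2], [-0.02, 0.07, 0.2], [-0.02, 0.07, 0.2], [-0.02, 0.07, 0.2], [-0.02, 0.07, 0.2], [0, 0.07, 0.2]], linear=[[0.05, 0.185, 0], [0.05, 0.185, 0], [0.05, 0.185, 0], [0.05, 0.185, 0], [0.05, 0.185, 0], [0.05, 0.185, 0], [0.05, 0.185, 0], [0.05, 0.185, 0]], jaw=[0, 0, 0, 0, 0, 0, 0, 0])

```text
time: 32.4
tcp_pos: [522.9, -36.4, 76.9]
eef_rot: [[0.788, 0.343, 0.511], [0.288, -0.939, 0.187], [0.544, -0.001, -0.839]]
force: [0.4, -0.4, 0.2]
opening: -0.2
```

Emit:
arm_command(angular=[[0, 0, 0], [0, 0, 0], [0, 0, 0], [0, 0, 0], [0, 0, 0], [0, 0, 0], [0, 0, 0]], linear=[[0.32, 0, 0], [0.32, 0, 0], [0.32, 0, 0], [0.32, 0, 0], [0.32, 0, 0], [0.3, 0, 0], [0, 0, 0]], jaw=[0, 0, 0, 0, 0, 0, 0])

```text
time: 33.1
tcp_pos: [619.3, -36.9, 77.2]
eef_rot: [[0.787, 0.343, 0.512], [0.288, -0.939, 0.186], [0.545, 0.001, -0.838]]
force: [-0.2, -0.2, -0.5]
opening: 0.1
```

```bash
python3 - <<'E'
from h import *
todo([619.1,-38.1,63],20,33)
E
```

```text
t 33.1 tcp [619.3 -36.9  77.2] lin [-0.003 -0.025 -0.283] ang [ 0.006  0.01  -0.011] F [-0.2 -0.2 -0.5] op 0.1 q [-21.  31. 109.  60.  24.  -3.]
```

Emit:
arm_command(angular=[[0, 0, 0], [0, 0, 0], [0, 0, 0], [0, 0, 0], [0, 0, 0], [0, 0, 0]], linear=[[0, -0.02, -0.08], [0, 0, -0.08], [0, 0, -0.06], [0, 0, -0.03], [0, 0, -0.02], [0, 0, 0]], jaw=[0, 0, 0, 0, 0, 0])

```text
time: 33.7
tcp_pos: [617.4, -38.6, 63.3]
eef_rot: [[0.789, 0.341, 0.511], [0.286, -0.94, 0.186], [0.544, -0.001, -0.839]]
force: [-0.8, -0.3, 1.5]
opening: 0.0
```

Emit:
arm_command(angular=[[0, 0, 0], [0, 0, 0], [0, 0, 0]], linear=[[0, 0, -0.03], [0, 0, -0.03], [0, 0, 0]], jaw=[0, 0, 0])

```text
time: 34.0
tcp_pos: [617.7, -38.7, 60.5]
eef_rot: [[0.789, 0.341, 0.512], [0.286, -0.94, 0.186], [0.545, -0.0, -0.839]]
force: [-2.3, -0.3, 4.3]
opening: -0.0
```

Emit:
arm_command(angular=[[0, 0, 0], [0, 0, 0]], linear=[[0, 0, -0.02], [0, 0, 0]], jaw=[0, 0])

```text
time: 34.2
tcp_pos: [617.8, -38.7, 59.6]
eef_rot: [[0.788, 0.341, 0.512], [0.286, -0.94, 0.186], [0.545, -0.0, -0.839]]
force: [-2.9, -0.9, 5.8]
opening: -0.5
```

Emit:
arm_command(angular=[[0, 0, 0], [0, 0, 0], [0, 0, 0]], linear=[[0, 0, -0.02], [0, 0, -0.02], [0, 0, 0]], jaw=[0, 0, 0])

```text
time: 34.5
tcp_pos: [618.1, -38.8, 58.4]
eef_rot: [[0.788, 0.341, 0.513], [0.286, -0.94, 0.186], [0.546, 0.0, -0.838]]
force: [-7.3, -1.5, 11.7]
opening: 0.1
```

Emit:
arm_command(angular=[[0, 0, 0], [0, 0, 0]], linear=[[0, 0, -0.01], [0, 0, 0]], jaw=[0, 0])

```text
time: 34.7
tcp_pos: [618.1, -38.8, 58.1]
eef_rot: [[0.788, 0.341, 0.513], [0.286, -0.94, 0.186], [0.546, 0.0, -0.838]]
force: [-7.5, -0.9, 13.5]
opening: 0.1
```

Emit:
arm_command(angular=[[0, 0, 0], [0, 0, 0], [0, 0, 0], [0, 0, 0], [0, 0, 0], [0, 0, 0], [0, 0, 0], [0, 0, 0]], linear=[[-0.006, -0.07, 0], [-0.01, -0.12, 0], [-0.013, -0.15, 0], [-0.013, -0.15, 0], [-0.013, -0.15, 0], [-0.013, -0.15, 0], [-0.013, -0.15, 0], [-0.013, -0.15, 0]], jaw=[0, 0, 0, 0, 0, 0, 0, 0])

```text
time: 35.5
tcp_pos: [613.4, -92.6, 58.2]
eef_rot: [[0.787, 0.342, 0.513], [0.286, -0.94, 0.188], [0.546, -0.001, -0.838]]
force: [-5.6, 2.8, 13.2]
opening: -0.1
```

Emit:
arm_command(angular=[[0, 0, 0], [0, 0, 0], [0, 0, 0], [0, 0, 0], [0, 0, 0], [0, 0, 0], [0, 0, 0], [0, 0, 0]], linear=[[-0.013, -0.15, 0], [-0.013, -0.15, 0], [-0.013, -0.15, 0], [-0.013, -0.15, 0], [-0.013, -0.15, 0], [-0.013, -0.15, 0], [-0.011, -0.13, 0], [-0.008, -0.1, 0]], jaw=[0, 0, 0, 0, 0, 0, 0, 0])

```text
time: 36.3
tcp_pos: [608.5, -149.4, 58.2]
eef_rot: [[0.787, 0.342, 0.513], [0.286, -0.94, 0.187], [0.546, -0.001, -0.838]]
force: [-5.3, 1.8, 12.4]
opening: 0.4
```

Emit:
arm_command(angular=[[0, 0, 0], [0, 0, 0], [0, 0, 0]], linear=[[-0.005, -0.06, 0], [-0.004, -0.05, 0], [0, 0, 0]], jaw=[0, 0, 0])

```text
time: 36.6
tcp_pos: [608.1, -153.6, 58.1]
eef_rot: [[0.787, 0.343, 0.512], [0.286, -0.939, 0.19], [0.546, -0.003, -0.838]]
force: [-3.5, 6.0, 11.5]
opening: -0.3
```

Emit:
arm_command(angular=[[0, 0, 0], [0, 0, 0], [0, 0, 0]], linear=[[-0.003, -0.03, 0], [-0.003, -0.03, 0], [0, 0, 0]], jaw=[0, 0, 0])

```text
time: 36.9
tcp_pos: [608.0, -156.0, 58.2]
eef_rot: [[0.787, 0.344, 0.512], [0.286, -0.939, 0.191], [0.547, -0.003, -0.837]]
force: [-0.4, 7.3, 11.8]
opening: -0.1
```

End stop felt (side force 7.3 N). Lifting straight off, then backing out to check the cover.

Emit:
arm_command(angular=[[0, 0, 0], [0, 0, 0], [0, 0, 0], [0, 0, 0], [0, 0, 0], [0, 0, 0], [0, 0, 0], [0, 0, 0]], linear=[[0, 0, 0.1], [0, 0, 0.1], [0, 0, 0.12], [-0.4, 0, 0], [-0.5, 0, 0], [-0.5, 0, 0], [-0.5, 0.1, 0.2], [0, 0, 0.3]], jaw=[0, 0, 0, 0, 0, 0, 0, 0])

```text
time: 37.7
tcp_pos: [509.2, -152.0, 96.8]
eef_rot: [[0.791, 0.34, 0.508], [0.283, -0.94, 0.188], [0.542, -0.005, -0.841]]
force: [0.3, -0.0, 0.7]
opening: 0.2
```

```bash
python3 - <<'E'
from h import *
todo([500,-100,150],20,33)
f=grab('wrist','w9'); W=pts(f); F=f['frame'].astype(int); t=grab('top','t9'); s=grab('scene','s9')
Rz=R.from_euler('z',PSI,degrees=True)
L=Rz.inv().apply((W.reshape(-1,3)-O)).reshape(W.shape)
bl=(F[...,2]>60)&(F[...,2]>2*F[...,0])&(abs(L[...,2]-50)<12)
p=L[bl]; print('blue local',np.nanpercentile(p,[0.5,50,99.5],axis=0).round(1).tolist())
k=(~bl)&(abs(L[...,0]+54)<2)&(L[...,1]<-20)&(L[...,1]>-180)&(abs(L[...,2]-50)<6); print('front rim z',np.nanmedian(L[k][:,2]),k.sum())
e=(~bl)&(abs(L[...,1]+176)<2)&(abs(L[...,0])<50)&(abs(L[...,2]-50)<6); print('end rim z',np.nanmedian(L[e][:,2]),e.sum())
for y0,y1 in((-170,-130),(-130,-90),(-90,-50),(-50,-15)):
    m=bl&(L[...,1]>y0)&(L[...,1]<y1)&(L[...,0]<-25); print(y0,np.nanmedian(L[m][:,2]))
c=np.hstack([f['frame'],cv2.resize(s['frame'][100:340,180:420],(400,400))]); cv2.imwrite('pics/m9.png',cv2.resize(c,(800,308))[:,:,::-1])
E
```

```text
t 37.7 tcp [ 509.2 -152.    96.8] lin [-0.184  1.041  1.065] ang [-0.039 -0.056  0.025] F [ 0.3 -0.   0.7] op 0.2 q [-41.  25. 118.  58.  34. -19.]
blue local [[-48.7, -171.4, 49.4], [-6.3, -93.0, 51.1], [49.5, -6.0, 52.7]]
front rim z 51.04941179713906 1602
end rim z 51.07782706443572 933
-170 51.103711086496446
-130 51.07698575984445
-90 51.056507020952054
-50 51.09391454064884
```

View pics/m9.png

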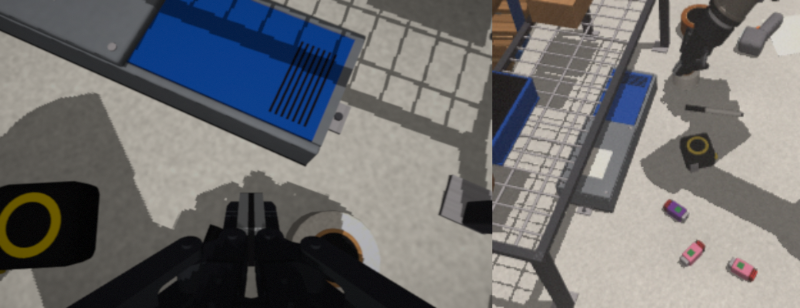

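The cover is shut: it spans local y -171 to -6 and its top at 51.1 matches the rim at 51.05, so it is flush. The gripper is free of everything.

```bash
python3 -c "
from h import *
print(arm.finish_job())"
```

```text
the job is handed in; nothing more can be done
None
```

The adapter is in the accessory case with the cover shut, and the job is handed in at about 38 s of the 64 s allowed.

- **Opening:** I pressed the cover with about 13.5 N and slid it about 117 mm until it reached its stop.
- **Placing:** I carried the adapter lengthwise between the pads and lowered it until it touched the compartment floor. After release, its top measured about 30 mm high and level within 0.5°.
- **Closing:** I pressed the cover with about 13 N, slid it home until the side force rose at the stop, and lifted straight off.
- **Last checks:** In the final image the cover fills the compartment. Its top is at 51.1 mm against a rim of 51.05 mm, so it is up and flush. The last reading showed under 1 N on the tool, and the bystanders in view looked undisturbed.

Three things did not go cleanly:
- **First approach:** it ran joint 5 to its lower limit, so I backed off and came in from another direction. That first touch on the cover was about 4 N.
- **First lowering:** something on the gripper, probably the finger linkage, touched the case before the adapter reached the floor. The vertical force rose to 31 N, or 33 N in total, still under the 40 N limit. I moved about 10 mm deeper and repeated it without trouble.
- **Grasp:** the fingertips brushed the bench at about 5.5 N while closing on the adapter.

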